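Put the drivers back in their foam pockets

TASK

Tidy the tool tray: lay the yellow, the red and the blue screwdriver and the grey torque driver each flat in the foam pocket that is cut to its own outline, handle in the wide part, shank in the slot. Someone has left the red screwdriver in the long pocket that belongs to the yellow one, so that has to come out before the yellow one can go in. Leave the USB stick and the pen where they lie.

Things in the scene. Friction and masses are not known exactly. Their poses are not given: they have to be found in the camera images.
- yellow_handle (a point): the large screwdriver with the yellow handle: 185 mm long, handle 84 mm long and 24 mm across (27 mm at its front collar), shank 5 mm; 24 mm high as it lies. Point: on the handle's axis, 12 mm above what it lies on, 47 mm from the butt and 137 mm from the shank's tip; grip here, across. +y: along the tool to the handle's butt; z up.
- red_handle (a point): the medium screwdriver with the red handle, at the start lying in the yellow one's pocket: 145 mm long, handle 70 mm long and 18 mm across (21 mm at its front collar), shank 4 mm; 19 mm high as it lies. Point: on the handle's axis, 9.5 mm above what it lies on, 35 mm from the butt and 109 mm from the shank's tip; grip here, across. +y: along the tool to the handle's butt; z up.
- blue_handle (a point): the small screwdriver with the blue handle: 120 mm long, handle 60 mm long and 14 mm across (17 mm at its front collar), shank 3 mm; 15 mm high as it lies. Point: on the handle's axis, 7.5 mm above what it lies on, 28 mm from the butt and 92 mm from the shank's tip; grip here, across. +y: along the tool to the handle's butt; z up.
- torque_handle (a point): the grey torque driver, a thick plain barrel with a black ring: 162 mm long, barrel 112 mm long and 32 mm across (38 mm at the black ring), bit 50 mm; 33 mm high as it lies. Point: on the handle's axis, 16.5 mm above what it lies on, 46 mm from the butt and 116 mm from the bit's tip; grip here, across. +y: along the tool to the handle's butt; z up.
- pocket_long (a point): pocket of the yellow screwdriver in one of 4 fixed black foam inserts (71x218 mm, 72 mm apart in a tray, any order): the longest outline of the four (196 mm), green floor 11 mm above the bench, 18 mm deep; handle part 41 mm wide, 96 long, then a 18 mm wide shank slot. A 44 mm trough for fingers, as deep, crosses all. Point: where yellow_handle is when home, mid-trough, 12 mm above the floor; +x: to the slot's tip end
- pocket_medium (a point): pocket of the red screwdriver in one of 4 fixed black foam inserts (71x218 mm, 72 mm apart in a tray, any order): 156 mm long in all, green floor 11 mm above the bench, 18 mm deep; handle part 35 mm wide, 82 long, then a 18 mm wide shank slot. A 44 mm trough for fingers, as deep, crosses all. Point: where red_handle is when home, mid-trough, 9.5 mm above the floor; +x: to the slot's tip end
- pocket_short (a point): pocket of the blue screwdriver in one of 4 fixed black foam inserts (71x218 mm, 72 mm apart in a tray, any order): the shortest and narrowest outline (132 mm), green floor 11 mm above the bench, 18 mm deep; handle part 31 mm wide, 72 long, then a 18 mm wide shank slot. A 44 mm trough for fingers, as deep, crosses all. Point: where blue_handle is when home, mid-trough, 7.5 mm above the floor; +x: to the slot's tip end
- pocket_wide (a point): pocket of the torque driver in one of 4 fixed black foam inserts (71x218 mm, 72 mm apart in a tray, any order): by far the widest outline, 174 mm long in all, green floor 11 mm above the bench, 18 mm deep; handle part 51 mm wide, 124 long, then a 18 mm wide shank slot. A 44 mm trough for fingers, as deep, crosses all. Point: where torque_handle is when home, mid-trough, 16.5 mm above the floor; +x: to the slot's tip end
- usb_mid (a point): red USB stick, 18 x 53 x 8 mm, lying flat on the bench near its front edge, between the tools and the robot; its middle. Not part of the job.
- pen_mid (a point): white marker pen with a blue cap, 137 x 11 x 13 mm, lying on the bench behind the tools; middle. Not part of the job.

How it is judged:
By the outcome, as a careful person would: the job done as asked, in the order asked, and still so for the second after the job is handed in, with the robot touching nothing.
It also fails if it takes over 96 s, if anything falls off the work surface, if the arm or the gripper's body presses on something with over 40 N, if the wrist force passes 120 N, or if a joint passes its speed limit or range.

ROBOT

A 6-joint arm with a two-finger parallel gripper is mounted at the origin on a cart in front of the work surface, level with it; the furniture and walls round the work are solid. World frame = base frame: x ahead of the robot, y to its left, z up, the work surface at z = 0. Lengths are in mm, angles in rad, forces in N, time in s.
With the tool pointing down it reaches from about 275 to 750 mm from the base axis. Payload 10.2 kg.
Tool frame: the origin (TCP) lies between the finger pads; the fingertips stand 22 mm ahead of it and the grasp point (between the pads) lies 3 mm ahead of it (ctrl.nose_length is the distance from the TCP to the fingertips, in mm); y points along the fingers, z is the direction in which the jaws open and shut, and the axes are right-handed (so a half turn about y gives the same grasp; the last joint's range is limited). The gripper opens to 85 mm and grips with 20 to 120 N. Pads are 22 mm wide; open, the fingers measure 114 mm over their backs; the gripper's body (76 mm by 85 mm) begins 54 mm behind the grasp point. The pads swing forward as they close: fully open they stand 13 mm farther back than shut.
Start: joints at [0.912, 0.313, 1.498, -0, 1.331, -0.223], TCP at [221.634, 475.93, 253.294] pointing down, gripper open.
Joint ranges: [-2.94, 2.94], [-0.97, 2.17], [0.19, 2.56], [-1.23, 4.37], [0.02, 3.11], [-2.88, 2.88]. Speed limits (rad/s): [2.39, 2.39, 3.01, 3.14, 3.14, 3.14].

INTERFACE

Orientations are given as a unit quaternion [w, x, y, z].
In Python, from rig import ctrl, eyes, models gives the robot as it stands.
- The arm moves only by the shell command python3 -m crank 'ROWS' [FORCE]. ROWS is JSON, a list of rows, each an object with "dp": the shift along the tool's x, y, z in mm, a list of three; "roll": the turn about the tool's y in rad; "gripper": the closure in counts, from 0 (fully open) to 255 (shut). A call has 1 to 10 rows; each row is the pose to reach, as a shift and turn from the pose commanded when the call began, along the tool's axes at that moment; what a row does not reach only later rows make up. A row lasts 1/12 s, in which the tool goes at most 41.7 mm and 7.16 degrees, less where a joint would pass 70% of its speed; a pose out of reach is approached as far as the arm can. A call with a gripper value outside its range is refused whole. The fingers move at their own pace and stop on an object; FORCE is the grip in N (left out, the last holds). Time passes only in rows, so rows that repeat a pose let the fingers close. It gives the time, the measured TCP pose, the force and the opening at its end, in the units of the state.
- ctrl.sense(): the state, without advancing time (a new reading comes with each control period).
- eyes.capture(name): name is "side" or "top" or "wrist"; returns a dict with "color" (420x560x3 uint8, red, green, blue), "fx", "fy", "cx", "cy" (pixels), "distortion" ([k1, k2, p1, p2, k3] as OpenCV has them; the pictures are not rectified), "R" (3x3) and "t" (3): a world point X has camera coordinates R X + t. Camera axes: x right, y down, z forward; pixel columns grow to the right and rows downward; lengths in mm; the calibration is good to about 2 mm. A picture is of the moment at which its call begins. There is no depth.
- ctrl.finish_job(): hands the job in, once; it reports no verdict.
Trained networks look in a picture, given as the dict that the camera call returned (one of the last four; its "shot" number tells which), for a name from the list of things; names that differ only in an ending like _2 or _b are one class to them, and where a whole thing is asked for, a point or a joint stands for the part that bears it (a point fixed in the world has none). Each returns a list of dicts, best first, with "confidence" (0 to 1); they miss things now and then, are a little off and sometimes report something else, mostly with a low value. They report only what shows in the picture. A call takes as long as a camera call.
- models.spot_in(picture, label): "extent" ([centre column, centre row, width, height] in pixels, round what is visible of it).
- models.spot_point(picture, label): "centre" ([column, row] in pixels: a listed point, or the origin of a listed thing).
The state is a dict: "time_s": time; "joints": joint angles; "dq": joint speeds; "tau": joint torques, N m; "eef_pos": TCP position; "ee_rot": TCP orientation; "force": force on the tool from outside, world axes, zero at the start; "wrist_torque": the same for the moment, N m; "grip_width": opening from 0.0 (shut) to 1.0 (fully open).
Only numpy, scipy, OpenCV 4.12 (cv2) and the standard library are available. Lean on these libraries where they do the work, as an engineer would, in place of code of your own. Each camera call takes 0.05 s, during which the arm holds its last target. There are 200 camera calls.

## Working session

There is one attempt and no reset: what is moved stays moved. The work goes in short steps, Python scripts to look and compute and a shell command to move; the robot and the scene stay as the last step left them, time stands still between calls to the robot, and variables do not carry over. Pictures are saved under pics/ and viewed, about 12 in all and at most 16, crops included, and the job is handed in when it is done.

```bash
mkdir -p pics; ls; cat > h.py <<'E'
import numpy as np, cv2
from rig import ctrl, eyes, models
from scipy.spatial.transform import Rotation as Ro
def save(p,n): cv2.imwrite('pics/'+n,p['color'][:,:,::-1])
def ray(p,uv,z):
    K=np.array([[p['fx'],0,p['cx']],[0,p['fy'],p['cy']],[0,0,1]])
    n=cv2.undistortPoints(np.array([[uv]],float),K,np.array(p['distortion'],float))[0,0]
    R=np.array(p['R']);t=np.array(p['t']);c=-R.T@t;d=R.T@np.array([n[0],n[1],1])
    return c+d*(z-c[2])/d[2]
def state():
    s=ctrl.sense();q=s['ee_rot'];M=Ro.from_quat([q[1],q[2],q[3],q[0]]).as_matrix()
    return s,np.array(s['eef_pos']),M
E
python3 - <<'E'
from h import *
s,p,M=state();print(s['time_s'],p,M.round(3),ctrl.nose_length,s['grip_width'])
Z=dict(yellow_handle=12,red_handle=20.5,blue_handle=7.5,torque_handle=16.5,pocket_long=23,pocket_medium=20.5,pocket_short=18.5,pocket_wide=27.5,usb_mid=4,pen_mid=6)
for c in ['top','side']:
    P=eyes.capture(c);save(P,c+'0.png');print(c,'cam',(-np.array(P['R']).T@np.array(P['t'])).round(0))
    for n,z in Z.items():
        for r in models.spot_point(P,n)[:2]: print(n,np.round(r['centre'],1),round(r['confidence'],2),ray(P,r['centre'],z).round(1))
E
```

```text
pics
0.0 [221.49002853 475.73945995 252.73583475] [[ 0.907 -0.001  0.422]
 [-0.422 -0.001  0.907]
 [-0.    -1.    -0.001]] 22.0 1.0024086467441413
top cam [ 333.  155. 1249.]
yellow_handle [245.3 228.3] 0.82 [481.1 267.3  12. ]
red_handle [336.  212.1] 0.46 [515.8  28.7  20.5]
blue_handle [182.6 216.1] 0.51 [519.  435.3   7.5]
torque_handle [215.4 225.1] 0.59 [491.2 345.6  16.5]
pocket_long [330.7 216.3] 0.76 [504.8  43.2  23. ]
pocket_medium [390.1 209.6] 0.67 [ 518.2 -114.3   20.5]
pocket_short [361.8 212.8] 0.83 [512.2 -39.2  18.5]
pocket_short [334.9 213.5] 0.69 [512.5  31.5  18.5]
pocket_wide [185.5 214.5] 0.72 [520.  423.   27.5]
pocket_wide [307.6 214.4] 0.71 [510.9 103.4  27.5]
usb_mid [223.4 271.6] 0.7 [369.5 327.5   4. ]
usb_mid [364.3 214. ] 0.18 [510.9 -48.    4. ]
pen_mid [236.6 153. ] 0.51 [687.9 288.6   6. ]
side cam [403. 918. 649.]
yellow_handle [301.8 263.8] 0.81 [476.3 274.2  12. ]
yellow_handle [301.9 167. ] 0.37 [515.4 -48.9  12. ]
red_handle [296.7 183.3] 0.8 [517.4  31.3  20.5]
blue_handle [265.  330.8] 0.66 [517.  430.7   7.5]
torque_handle [289.1 294. ] 0.59 [488.4 354.8  16.5]
pocket_long [301.2 183.7] 0.6 [506.9  35.   23. ]
pocket_medium [304.9 151.3] 0.7 [ 515.1 -106.4   20.5]
pocket_short [301.4 166.5] 0.79 [515.7 -41.   18.5]
pocket_wide [296.1 203.8] 0.89 [507.8 115.   27.5]
usb_mid [361.6 296. ] 0.54 [364.6 330.8   4. ]
pen_mid [190.7 264.4] 0.65 [683.1 298.4   6. ]
```

```bash
python3 - <<'E'
import cv2
a=cv2.imread('pics/top0.png')[110:310,140:440];cv2.imwrite('pics/top0c.png',cv2.resize(a,None,fx=2.66,fy=2.66,interpolation=cv2.INTER_CUBIC))
E
```

```text
(no output)
```

View pics/top0c.png

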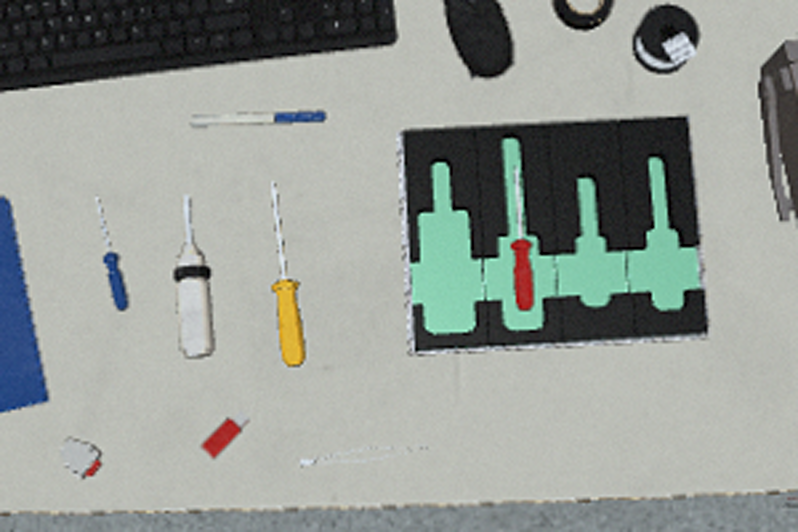

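View pics/side0.png

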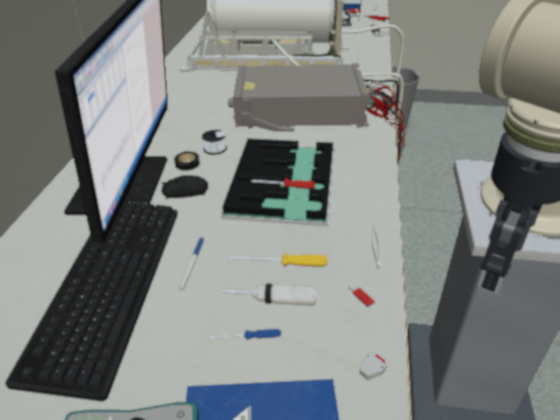

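The top view shows the tools at full-picture pixels blue (183,214), torque (213,224), yellow (247,227), with tips pointing away from the robot. Left to right, the pockets are wide, long (with the red one in it), short, medium.

```bash
python3 - <<'E'
from h import *
P=eyes.capture('top')
f=lambda c:(c[0]/2.66-.3+140,c[1]/2.66-.3+110)
D=dict(yellow=((275,182),(293,364),12,47),red=((517,168),(525,309),20,35),blue=((98,197),(122,308),7.5,28),torque=((187,196),(197,356),16.5,46),
 wide=((440,163),(450,333),25,0),long=((512,138),(524,330),25,0),short=((585,178),(597,306),25,0),medium=((656,157),(668,310),25,0),usb=((204,452),(245,418),4,0),trayF=((413,353),(706,333),29,0))
for n,(a,b,z,g) in D.items():
    A=ray(P,f(a),z);B=ray(P,f(b),z);u=(A-B)/np.linalg.norm(A-B)
    print(n,'tip',A.round(1),'butt',B.round(1),'len',np.linalg.norm(A-B).round(1),'ang',np.degrees(np.arctan2(u[1],u[0])).round(1),'grip',(B+u*g).round(1))
E
```

```text
yellow tip [616.1 271.2  12. ] butt [432.9 256.1  12. ] len 183.8 ang 4.7 grip [479.7 260.   12. ]
red tip [621.1  28.9  20. ] butt [479.6  27.4  20. ] len 141.5 ang 0.6 grip [514.6  27.8  20. ]
blue tip [607.8 452.6   7.5] butt [493.5 427.1   7.5] len 117.1 ang 12.6 grip [520.8 433.2   7.5]
torque tip [603.7 359.6  16.5] butt [442.8 350.3  16.5] len 161.2 ang 3.3 grip [488.7 352.9  16.5]
wide tip [627.3 105.7  25. ] butt [457.7 101.9  25. ] len 169.6 ang 1.3 grip [457.7 101.9  25. ]
long tip [650.8  33.   25. ] butt [458.5  29.8  25. ] len 192.3 ang 0.9 grip [458.5  29.8  25. ]
short tip [607.9 -37.7  25. ] butt [479.8 -42.7  25. ] len 128.2 ang 2.2 grip [479.8 -42.7  25. ]
medium tip [ 627.5 -110.4   25. ] butt [ 473.7 -112.5   25. ] len 153.8 ang 0.8 grip [ 473.7 -112.5   25. ]
usb tip [349.  346.2   4. ] butt [381.5 305.2   4. ] len 52.4 ang 128.4 grip [381.5 305.2   4. ]
trayF tip [439.  138.4  29. ] butt [ 449.5 -147.9   29. ] len 286.5 ang 92.1 grip [ 449.5 -147.9   29. ]
```

```bash
python3 -m crank '[{"dp":[0,0,0],"roll":-0.1,"gripper":120},{"dp":[60,0,-30],"roll":-0.2,"gripper":120},{"dp":[120,0,-60],"roll":-0.3,"gripper":120},{"dp":[160,0,-90],"roll":-0.4,"gripper":120},{"dp":[200,0,-120],"roll":-0.4,"gripper":120},{"dp":[240,0,-150],"roll":-0.4,"gripper":120},{"dp":[270,0,-180],"roll":-0.4,"gripper":120},{"dp":[300,0,-210],"roll":-0.4,"gripper":120},{"dp":[330,0,-240],"roll":-0.4,"gripper":120},{"dp":[360,0,-270],"roll":-0.4,"gripper":120}]' 40
```

```text
time_s: 1.98
eef_pos: [405.1, 150.8, 253.5]
ee_rot: [0.707, -0.707, 0.012, -0.013]
force: [0.7, 0.5, 0.1]
grip_width: 0.533
```

```bash
python3 -m crank '[{"dp":[25,0,-40],"roll":0,"gripper":120},{"dp":[50,0,-80],"roll":0,"gripper":120},{"dp":[75,0,-115],"roll":0,"gripper":120},{"dp":[75,0,-115],"roll":0,"gripper":120}]'
python3 - <<'E'
from h import *
s,p,M=state();print(s['time_s'],p.round(1),M.round(3).tolist())
P=eyes.capture('wrist');save(P,'w1.png');print((-np.array(P['R']).T@np.array(P['t'])).round(0))
Z=dict(red_handle=20.5,pocket_long=23,pocket_medium=20.5,pocket_short=18.5,pocket_wide=27.5)
for n,z in Z.items():
    for r in models.spot_point(P,n)[:2]: print(n,np.round(r['centre'],1),round(r['confidence'],2),ray(P,r['centre'],z).round(1))
E
```

```text
time_s: 2.32
eef_pos: [477.5, 30.9, 253.2]
ee_rot: [-0.707, 0.707, -0.014, 0.014]
force: [0.5, 1.0, -0.1]
grip_width: 0.53
2.3167 [477.5  30.9 253.2] [[0.999, 0.001, 0.04], [-0.04, -0.001, 0.999], [0.001, -1.0, -0.001]]
[397.  33. 375.]
red_handle [270.9 206.8] 0.8 [511.9  29.3  20.5]
pocket_long [274.6 206.3] 0.67 [510.6  33.3  23. ]
pocket_long [139.5 212.7] 0.22 [ 512.  -111.5   23. ]
pocket_medium [138.2 210.9] 0.55 [ 510.7 -113.7   20.5]
pocket_short [206.9 208.4] 0.65 [511.6 -39.4  18.5]
pocket_wide [338.3 199.9] 0.93 [504.9  99.5  27.5]
pocket_wide [476.6 326.6] 0.4 [673.  273.9  27.5]
```

View pics/w1.png

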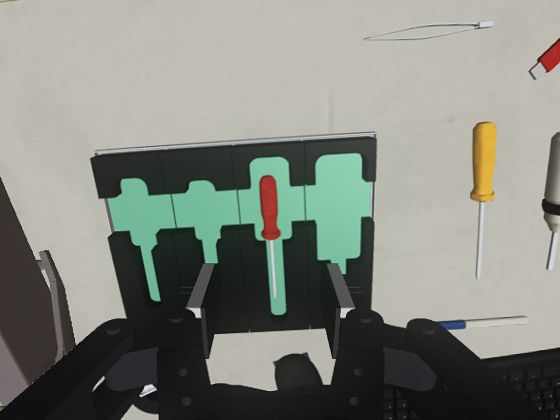

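The wrist view shows red lying in the long pocket at (270,207), pockets medium (138,211), short (205,210), long and wide (340,200), all as expected. I'll measure the pocket edges from the green mask.

```bash
python3 - <<'E'
from h import *
P=eyes.capture('wrist');c=P['color'].astype(int)
g=(c[...,1]-c[...,0]>30)&(c[...,1]>100)
cam=-np.array(P['R']).T@np.array(P['t'])
def runs(r,lo,hi):
    x=np.where(g[r,lo:hi])[0]+lo
    return x.min(),x.max()
for n,lo,hi,rows in [('medium',100,175,(186,190,260,280,295)),('short',170,232,(186,190,250,258)),('long',240,300,(162,170,250,280,305)),('wide',305,372,(160,168,245,255))]:
    for r in rows:
        a,b=runs(r,lo,hi)
        e=[]
        for u in (a-.5,b+.5):
            q=ray(P,(u,r),11); other=1
            e.append(u)
        pa=[ray(P,(e[0],r),z) for z in(11,29)];pb=[ray(P,(e[1],r),z) for z in(11,29)]
        # image-left = -y ; rim hides the floor on the side toward the camera
        yl=pa[0] if pa[0][1]<cam[1] else pa[1]; yr=pb[1] if pb[1][1]<cam[1] else pb[0]
        print(n,r,a,b,'x',pa[0][0].round(0),'y',yl[1].round(1),yr[1].round(1),'mid',((yl+yr)/2)[1].round(1),'w',(yr-yl)[1].round(1))
    col=g[:, (lo+hi)//2]
    for cc in ([134,138] if n=='medium' else [200,204] if n=='short' else [262,270] if n=='long' else [335,340]):
        r=np.where(g[130:330,cc])[0]+130
        print('  butt col',cc,r.min(),'rim',ray(P,(cc,r.min()-.5),11).round(1),ray(P,(cc,r.min()-.5),29).round(1))
for cc in(130,200,345):
    pass
E
```

```text
medium 186 116 140 x 483.0 y -132.4 -97.7 mid -115.0 w 34.7
medium 190 117 142 x 487.0 y -132.0 -96.2 mid -114.1 w 35.8
medium 260 138 146 x 572.0 y -122.0 -103.9 mid -112.9 w 18.0
medium 280 142 150 x 598.0 y -121.4 -103.2 mid -112.3 w 18.2
medium 295 145 153 x 619.0 y -121.1 -102.7 mid -111.9 w 18.4
  butt col 134 180 rim [ 476.2 -110.8   11. ] [ 472.2 -103.4   29. ]
  butt col 138 183 rim [ 479.7 -106.9   11. ] [475.5 -99.7  29. ]
short 186 184 207 x 485.0 y -57.9 -28.5 mid -43.2 w 29.4
short 190 184 209 x 490.0 y -58.4 -26.8 mid -42.6 w 31.5
short 250 198 210 x 561.0 y -50.3 -31.8 mid -41.1 w 18.5
short 258 200 211 x 571.0 y -49.1 -31.6 mid -40.3 w 17.5
  butt col 200 182 rim [481.2 -39.6  11. ] [476.9 -35.7  29. ]
  butt col 204 184 rim [483.5 -35.5  11. ] [479.1 -31.8  29. ]
long 162 248 280 x 462.0 y 12.4 47.0 mid 29.7 w 34.6
long 170 245 283 x 470.0 y 8.8 49.9 mid 29.3 w 41.2
long 250 261 277 x 564.0 y 21.6 41.0 mid 31.3 w 19.4
long 280 264 278 x 602.0 y 23.4 41.1 mid 32.3 w 17.6
long 305 265 280 x 637.0 y 23.2 42.6 mid 32.9 w 19.3
  butt col 262 160 rim [459.9  27.7  11. ] [456.7  28.2  29. ]
  butt col 270 159 rim [459.2  36.1  11. ] [455.9  36.2  29. ]
wide 160 314 356 x 462.0 y 79.4 126.9 mid 103.2 w 47.5
wide 168 310 356 x 471.0 y 75.4 127.2 mid 101.3 w 51.8
wide 245 312 355 x 559.0 y 77.7 129.9 mid 103.8 w 52.3
wide 255 312 354 x 572.0 y 77.7 129.3 mid 103.5 w 51.6
  butt col 335 157 rim [459.3 104.1  11. ] [456.1 100.9  29. ]
  butt col 340 156 rim [458.4 109.3  11. ] [455.2 105.8  29. ]
```

```bash
python3 -m crank '[{"dp":[35.5,40,-0.7],"roll":-0.062,"gripper":120},{"dp":[35.5,80,-0.7],"roll":-0.062,"gripper":120},{"dp":[35.5,120,-0.7],"roll":-0.062,"gripper":120},{"dp":[35.5,160,-0.7],"roll":-0.062,"gripper":120},{"dp":[35.5,190,-0.7],"roll":-0.062,"gripper":120},{"dp":[35.5,205,-0.7],"roll":-0.062,"gripper":120},{"dp":[35.5,217,-0.7],"roll":-0.062,"gripper":120},{"dp":[35.5,217,-0.7],"roll":-0.062,"gripper":120}]' 40 && python3 -m crank '[{"dp":[0,0,0],"roll":0,"gripper":230},{"dp":[0,0,0],"roll":0,"gripper":230},{"dp":[0,0,0],"roll":0,"gripper":230},{"dp":[0,0,0],"roll":0,"gripper":230},{"dp":[0,0,0],"roll":0,"gripper":230},{"dp":[0,0,0],"roll":0,"gripper":230}]' 40
```

```text
time_s: 3.33
eef_pos: [509.5, 34.4, 34.3]
ee_rot: [0.707, -0.707, -0.008, 0.011]
force: [0.6, -1.0, 0.3]
grip_width: 0.529
time_s: 3.83
eef_pos: [511.5, 33.4, 37.5]
ee_rot: [-0.707, 0.707, 0.01, -0.009]
force: [-1.9, 2.4, 7.4]
grip_width: 0.189
```

```bash
python3 - <<'E'
from h import *
for i in range(3):
    P=eyes.capture('wrist');s,p,M=state();print(s['time_s'],p.round(2),M[:,0].round(3),M[:,2].round(3),np.round(s['force'],1),s['grip_width'])
save(P,'w2.png')
E
```

```text
3.8833 [511.53  33.4   37.54] [1.    0.026 0.002] [-0.026  1.    -0.   ] [-1.   2.2  7.5] 0.18697043347621572
3.9333 [511.53  33.38  37.55] [1.    0.026 0.002] [-0.026  1.    -0.   ] [-1.   2.6  7.9] 0.1859271965198005
3.9833 [511.53  33.39  37.55] [1.    0.026 0.002] [-0.026  1.    -0.   ] [-0.8  2.5  7.4] 0.18857114429240285
```

View pics/w2.png

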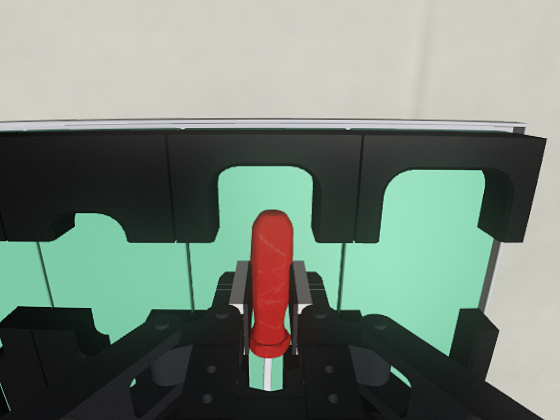

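```bash
python3 -m crank '[{"dp":[0,-30,0],"roll":0,"gripper":230},{"dp":[0,-60,0],"roll":0,"gripper":230},{"dp":[-1,-60,-35],"roll":0,"gripper":230},{"dp":[-2,-60,-70],"roll":0,"gripper":230},{"dp":[-3,-60,-105],"roll":0,"gripper":230},{"dp":[-3.3,-60,-135],"roll":0,"gripper":230},{"dp":[-3.3,-60,-147],"roll":0,"gripper":230},{"dp":[-3.3,-60,-147],"roll":0,"gripper":230},{"dp":[-3.3,-60,-147],"roll":0,"gripper":230},{"dp":[-3.3,-60,-147],"roll":0,"gripper":230}]'
python3 - <<'E'
from h import *
P=eyes.capture('wrist');s,p,M=state();print(s['time_s'],p.round(2),M[:,0].round(3),M[:,2].round(3),np.round(s['force'],1),s['grip_width'])
for r in models.spot_point(P,'red_handle')[:1]: print(r, ray(P,r['centre'],p[2]-18))
S=eyes.capture('side')
for r in models.spot_point(S,'red_handle')[:1]: print(r, ray(S,r['centre'],p[2]-18))
save(P,'w3.png')
E
```

```text
time_s: 4.82
eef_pos: [511.4, -112.7, 96.3]
ee_rot: [0.707, -0.707, -0.009, 0.01]
force: [0.1, 0.5, -1.2]
grip_width: 0.184
4.8667 [ 511.49 -112.55   96.36] [ 1.     0.028 -0.   ] [-0.028  1.     0.   ] [-0.8  0.1 -1.2] 0.18672251542975682
{'centre': [272.3, 284.5], 'confidence': 0.79} [ 512.7752047  -112.5388688    78.35713515]
{'centre': [305.4, 129.8], 'confidence': 0.49} [ 514.90154709 -109.4104171    78.35713515]
```

View pics/w3.png

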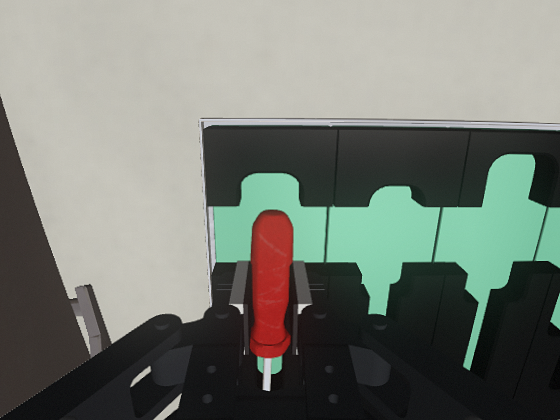

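```bash
python3 -m crank '[{"dp":[0,25,-1],"roll":0,"gripper":230},{"dp":[0,45,-1],"roll":0,"gripper":230},{"dp":[0,55,-1],"roll":0,"gripper":230},{"dp":[0,59,-1],"roll":0,"gripper":230},{"dp":[0,59,-1],"roll":0,"gripper":230},{"dp":[0,59,-1],"roll":0,"gripper":130},{"dp":[0,59,-1],"roll":0,"gripper":130},{"dp":[0,59,-1],"roll":0,"gripper":130},{"dp":[0,59,-1],"roll":0,"gripper":130},{"dp":[0,45,-1],"roll":0,"gripper":130}]' && python3 -m crank '[{"dp":[0,-40,0],"roll":0,"gripper":130},{"dp":[0,-80,0],"roll":0,"gripper":130},{"dp":[0,-120,0],"roll":0,"gripper":130},{"dp":[0,-150,0],"roll":0,"gripper":130},{"dp":[0,-150,0],"roll":0,"gripper":130},{"dp":[0,-150,0],"roll":0,"gripper":130}]'
python3 - <<'E'
from h import *
P=eyes.capture('wrist');s,p,M=state();print(s['time_s'],p.round(2),M[:,0].round(3),M[:,2].round(3),np.round(s['force'],1),s['grip_width'])
for n,z in (('red_handle',20.5),('pocket_medium',20.5)):
  for r in models.spot_point(P,n)[:1]: print(n,r, ray(P,r['centre'],z))
save(P,'w4.png')
E
```

```text
time_s: 5.85
eef_pos: [510.5, -114.3, 49.7]
ee_rot: [0.708, -0.706, -0.008, 0.01]
force: [0.2, 0.2, -0.4]
grip_width: 0.49
time_s: 6.35
eef_pos: [512.0, -115.0, 202.7]
ee_rot: [-0.707, 0.708, 0.01, -0.008]
force: [0.2, 0.5, -1.0]
grip_width: 0.49
6.4 [ 511.35 -114.73  201.04] [ 1.     0.026 -0.   ] [-0.026  1.     0.   ] [0.7 0.5 0.3] 0.49009460989069076
red_handle {'centre': [272.7, 188.7], 'confidence': 0.68} [ 513.14187348 -113.70535907   20.5       ]
pocket_medium {'centre': [274.7, 190.8], 'confidence': 0.88} [ 515.04515399 -111.856328     20.5       ]
```

View pics/w4.png

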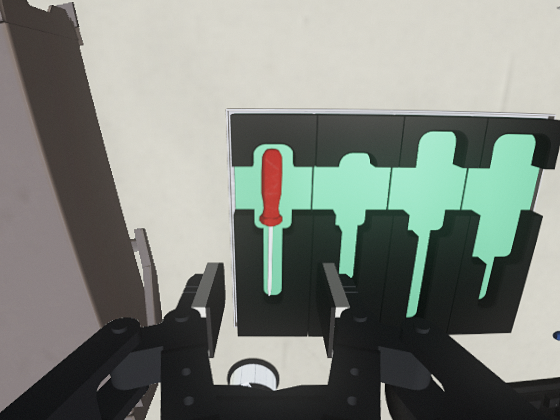

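Red is lying home in the medium pocket: handle at (272,185), tip at (269,292) inside the slot. Next is yellow.

```bash
python3 -m crank '[{"dp":[-2,-40,20],"roll":0,"gripper":110},{"dp":[-4,-40,60],"roll":0,"gripper":110},{"dp":[-6,-40,100],"roll":0,"gripper":110},{"dp":[-8,-40,140],"roll":0,"gripper":110},{"dp":[-10,-40,180],"roll":0,"gripper":110},{"dp":[-12,-40,220],"roll":0,"gripper":110},{"dp":[-14,-40,260],"roll":0,"gripper":110},{"dp":[-16,-40,300],"roll":0,"gripper":110},{"dp":[-18,-40,340],"roll":0,"gripper":110},{"dp":[-21,-40,378],"roll":0,"gripper":110}]' && python3 -m crank '[{"dp":[0,0,0],"roll":0,"gripper":110},{"dp":[0,0,0],"roll":0,"gripper":110},{"dp":[0,0,0],"roll":0,"gripper":110}]'
cat >> h.py <<'E'
def axis(P,mask,z,grip,tool_len=None):
    """line through the masked handle, its butt end and the point `grip` mm from it"""
    n,l,st,_=cv2.connectedComponentsWithStats(mask.astype(np.uint8));k=1+np.argmax(st[1:,4])
    v,u=np.where(l==k);pts=np.array([ray(P,(a,b),z)[:2] for a,b in zip(u,v)])
    c=pts.mean(0);w,V=np.linalg.eigh(np.cov((pts-c).T));d=V[:,1]*np.sign(V[0,1])
    s=(pts-c)@d;lo,hi=np.percentile(s,[.3,99.7])
    return dict(n=len(u),butt=(c+lo*d).round(1),front=(c+hi*d).round(1),length=round(hi-lo,1),yaw=round(float(np.arctan2(d[1],d[0])),3),grip=(c+(lo+grip)*d).round(1))
E
python3 - <<'E'
from h import *
P=eyes.capture('wrist');s,p,M=state();print(s['time_s'],p.round(2),M[:,0].round(3),M[:,2].round(3),s['grip_width'])
c=P['color'].astype(int)
print(axis(P,(c[...,0]-c[...,2]>80)&(c[...,1]-c[...,2]>50),12,47))
print(axis(P,(c[...,2]-c[...,0]>40)&(c[...,2]>60),7.5,28))
for n,z in (('yellow_handle',12),('torque_handle',16.5),('blue_handle',7.5)):
  for r in models.spot_point(P,n)[:1]: print(n,r, ray(P,r['centre'],z))
save(P,'w5.png')
E
```

```text
time_s: 7.33
eef_pos: [479.8, 264.5, 239.8]
ee_rot: [-0.707, 0.707, 0.009, -0.01]
force: [1.3, -1.5, 0.4]
grip_width: 0.565
time_s: 7.58
eef_pos: [480.5, 262.0, 240.1]
ee_rot: [-0.707, 0.707, 0.009, -0.01]
force: [-0.3, 0.1, -0.7]
grip_width: 0.567
7.6333 [480.71 261.57 240.47] [ 1.     0.025 -0.002] [-0.025  1.    -0.001] 0.5648369405681346
{'n': 1581, 'butt': array([431.7, 254.8]), 'front': array([516. , 263.5]), 'length': np.float64(84.8), 'yaw': 0.103, 'grip': array([478.4, 259.7])}
{'n': 8304, 'butt': array([396.2, 529.1]), 'front': array([609.1, 579.4]), 'length': np.float64(218.8), 'yaw': 0.232, 'grip': array([423.4, 535.6])}
yellow_handle {'centre': [271.2, 174.6], 'confidence': 0.62} [478.17538386 262.12903401  12.        ]
torque_handle {'centre': [358.5, 188.1], 'confidence': 0.79} [488.78572738 351.63699711  16.5       ]
blue_handle {'centre': [425.9, 216.0], 'confidence': 0.74} [520.1924781  431.34889604   7.5       ]
```

View pics/w5.png

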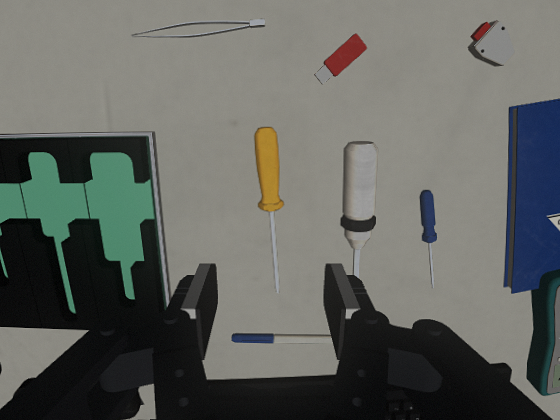

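```bash
python3 -m crank '[{"dp":[-2.3,40,-1.5],"roll":-0.075,"gripper":110},{"dp":[-2.3,80,-1.5],"roll":-0.075,"gripper":110},{"dp":[-2.3,120,-1.5],"roll":-0.075,"gripper":110},{"dp":[-2.3,160,-1.5],"roll":-0.075,"gripper":110},{"dp":[-2.3,190,-1.5],"roll":-0.075,"gripper":110},{"dp":[-2.3,205,-1.5],"roll":-0.075,"gripper":110},{"dp":[-2.3,211,-1.5],"roll":-0.075,"gripper":110},{"dp":[-2.3,211,-1.5],"roll":-0.075,"gripper":110},{"dp":[-2.3,211,-1.5],"roll":-0.075,"gripper":110}]' 50 && python3 -m crank '[{"dp":[0,0,0],"roll":0,"gripper":230},{"dp":[0,0,0],"roll":0,"gripper":230},{"dp":[0,0,0],"roll":0,"gripper":230},{"dp":[0,0,0],"roll":0,"gripper":230},{"dp":[0,0,0],"roll":0,"gripper":230},{"dp":[0,-40,0],"roll":0,"gripper":230},{"dp":[0,-80,0],"roll":0,"gripper":230},{"dp":[0,-80,0],"roll":0.077,"gripper":230},{"dp":[0,-80,0],"roll":0.077,"gripper":230},{"dp":[0,-80,0],"roll":0.077,"gripper":230}]' 50
python3 - <<'E'
from h import *
P=eyes.capture('wrist');s,p,M=state();print(s['time_s'],p.round(2),M[:,0].round(3),M[:,2].round(3),s['grip_width'])
c=P['color'].astype(int)
print(axis(P,(c[...,0]-c[...,2]>80)&(c[...,1]-c[...,2]>50),p[2]-17,47))
E
```

```text
time_s: 8.53
eef_pos: [479.1, 260.8, 31.3]
ee_rot: [0.706, -0.706, -0.036, 0.035]
force: [0.9, 0.2, 0.8]
grip_width: 0.567
time_s: 9.37
eef_pos: [478.1, 260.9, 110.3]
ee_rot: [-0.707, 0.707, 0.009, -0.009]
force: [-1.0, -0.7, -1.4]
grip_width: 0.231
9.4167 [477.79 260.73 109.55] [ 1.     0.026 -0.002] [-0.026  1.    -0.   ] 0.2318543508797889
{'n': 7829, 'butt': array([430.1, 259.8]), 'front': array([519. , 260.8]), 'length': np.float64(89.0), 'yaw': 0.011, 'grip': array([477.1, 260.3])}
```

```bash
python3 -m crank '[{"dp":[4,0,-38],"roll":0,"gripper":230},{"dp":[8,0,-76],"roll":0,"gripper":230},{"dp":[12,0,-114],"roll":0,"gripper":230},{"dp":[16,0,-152],"roll":0,"gripper":230},{"dp":[20,0,-190],"roll":0,"gripper":230},{"dp":[24,0,-220],"roll":0,"gripper":230},{"dp":[25.5,0,-231.3],"roll":0,"gripper":230},{"dp":[25.5,0,-231.3],"roll":0,"gripper":230},{"dp":[25.5,0,-231.3],"roll":0,"gripper":230},{"dp":[25.5,0,-231.3],"roll":0,"gripper":230}]'
python3 - <<'E'
from h import *
P=eyes.capture('wrist');s,p,M=state();print(s['time_s'],p.round(2),M[:,0].round(3),M[:,2].round(3),s['grip_width'])
save(P,'w6.png')
E
```

```text
time_s: 10.25
eef_pos: [509.0, 31.6, 109.8]
ee_rot: [0.707, -0.707, -0.009, 0.01]
force: [-0.1, -0.2, -0.1]
grip_width: 0.23
10.3 [509.06  31.69 109.93] [ 1.     0.026 -0.001] [-0.026  1.     0.   ] 0.23410907580307344
```

View pics/w6.png

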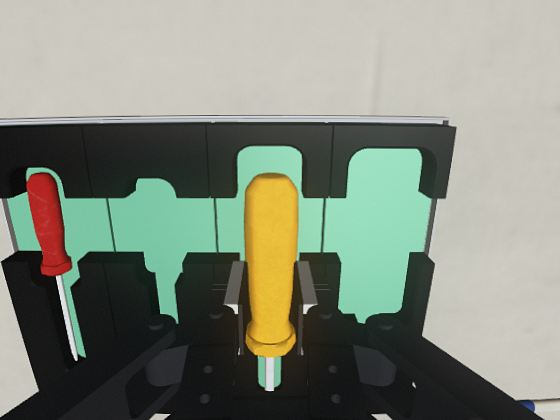

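Yellow hangs centred over the long pocket (handle at column 271, pocket 237–303). I'll lower it and release.

```bash
python3 -m crank '[{"dp":[0,25,-1],"roll":0,"gripper":230},{"dp":[0,50,-1],"roll":0,"gripper":230},{"dp":[0,62,-1],"roll":0,"gripper":230},{"dp":[0,67.5,-1],"roll":0,"gripper":230},{"dp":[0,67.5,-1],"roll":0,"gripper":230},{"dp":[0,67.5,-1],"roll":0,"gripper":115},{"dp":[0,67.5,-1],"roll":0,"gripper":115},{"dp":[0,67.5,-1],"roll":0,"gripper":115},{"dp":[0,67.5,-1],"roll":0,"gripper":115},{"dp":[0,50,-1],"roll":0,"gripper":115}]' && python3 -m crank '[{"dp":[0,-40,0],"roll":0,"gripper":115},{"dp":[0,-80,0],"roll":0,"gripper":115},{"dp":[0,-120,0],"roll":0,"gripper":115},{"dp":[0,-150,0],"roll":0,"gripper":115},{"dp":[0,-150,0],"roll":0,"gripper":115},{"dp":[0,-150,0],"roll":0,"gripper":115},{"dp":[0,-150,0],"roll":0,"gripper":115}]'
python3 - <<'E'
from h import *
P=eyes.capture('wrist');s,p,M=state();print(s['time_s'],p.round(2),M[:,0].round(3),M[:,2].round(3),s['grip_width'])
c=P['color'].astype(int)
print(axis(P,(c[...,0]-c[...,2]>80)&(c[...,1]-c[...,2]>50),23,47))
save(P,'w7.png')
E
```

```text
time_s: 11.13
eef_pos: [508.0, 29.7, 58.3]
ee_rot: [0.707, -0.707, -0.007, 0.01]
force: [-0.4, -0.1, -0.1]
grip_width: 0.552
time_s: 11.72
eef_pos: [509.1, 29.4, 209.4]
ee_rot: [0.707, -0.707, -0.008, 0.009]
force: [0.3, 0.0, -0.8]
grip_width: 0.55
11.7667 [508.93  29.41 208.96] [ 1.     0.024 -0.002] [-0.024  1.     0.   ] 0.5478205912986052
{'n': 2164, 'butt': array([460.7,  28.6]), 'front': array([546.8,  30.8]), 'length': np.float64(86.2), 'yaw': 0.026, 'grip': array([507.7,  29.8])}
```

View pics/w7.png

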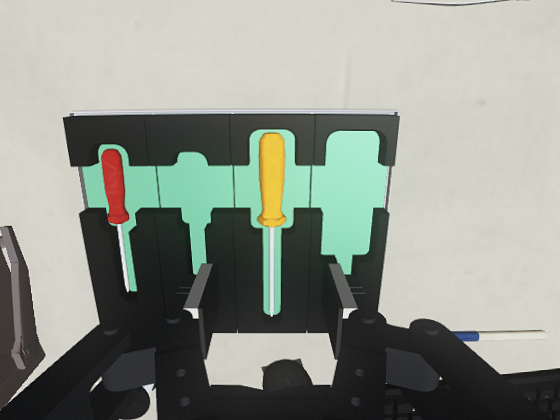

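Yellow is home in the long pocket: handle at (272,180), tip at (272,315) in the slot. Blue next.

```bash
python3 -m crank '[{"dp":[1.6,-20,40],"roll":0,"gripper":120},{"dp":[3,-20,80],"roll":0,"gripper":120},{"dp":[5,-20,120],"roll":0,"gripper":120},{"dp":[6,-20,160],"roll":0,"gripper":120},{"dp":[8,-20,200],"roll":0,"gripper":120},{"dp":[9,-20,240],"roll":0,"gripper":120},{"dp":[11,-20,280],"roll":0,"gripper":120},{"dp":[12,-20,320],"roll":0,"gripper":120},{"dp":[14,-20,360],"roll":0,"gripper":120},{"dp":[15.6,-20,400],"roll":0,"gripper":120}]' && python3 -m crank '[{"dp":[0,0,0],"roll":-0.1,"gripper":120},{"dp":[0,0,0],"roll":-0.19,"gripper":120},{"dp":[0,0,0],"roll":-0.19,"gripper":120},{"dp":[0,0,0],"roll":-0.19,"gripper":120},{"dp":[0,0,0],"roll":-0.19,"gripper":120}]'
python3 - <<'E'
from h import *
P=eyes.capture('wrist');s,p,M=state();print(s['time_s'],p.round(2),M[:,0].round(3),M[:,2].round(3),s['grip_width'])
c=P['color'].astype(int)
m=(c[...,2]-c[...,0]>40)&(c[...,2]>60);m[:,:200]=0;m[:,345:]=0;m[250:]=0
print(axis(P,m,7.5,28))
for n,z in (('torque_handle',16.5),('blue_handle',7.5)):
  for r in models.spot_point(P,n)[:1]: print(n,r, ray(P,r['centre'],z))
save(P,'w8.png')
E
```

```text
time_s: 12.6
eef_pos: [514.7, 431.4, 228.3]
ee_rot: [-0.707, 0.708, 0.008, -0.009]
force: [1.1, -0.1, 0.1]
grip_width: 0.529
time_s: 13.02
eef_pos: [515.4, 429.2, 229.5]
ee_rot: [-0.703, 0.703, 0.074, -0.075]
force: [0.9, 0.3, -0.3]
grip_width: 0.53
13.0667 [515.5  429.14 229.89] [ 0.978  0.21  -0.001] [-0.21   0.978 -0.   ] 0.5283101034869422
{'n': 544, 'butt': array([492. , 427.1]), 'front': array([549.6, 440.8]), 'length': np.float64(59.2), 'yaw': 0.233, 'grip': array([519.3, 433.6])}
torque_handle {'centre': [196.9, 140.4], 'confidence': 0.86} [492.07728544 352.23992916  16.5       ]
blue_handle {'centre': [271.7, 185.4], 'confidence': 0.61} [522.64832315 431.48387794   7.5       ]
```

View pics/w8.png

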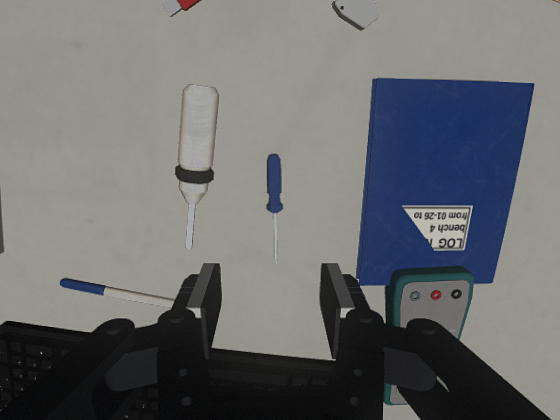

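```bash
python3 -m crank '[{"dp":[5.2,40,2.9],"roll":-0.02,"gripper":120},{"dp":[5.2,80,2.9],"roll":-0.02,"gripper":120},{"dp":[5.2,120,2.9],"roll":-0.02,"gripper":120},{"dp":[5.2,160,2.9],"roll":-0.02,"gripper":120},{"dp":[5.2,185,2.9],"roll":-0.02,"gripper":120},{"dp":[5.2,198,2.9],"roll":-0.02,"gripper":120},{"dp":[5.2,202.4,2.9],"roll":-0.02,"gripper":120},{"dp":[5.2,202.4,2.9],"roll":-0.02,"gripper":120},{"dp":[5.2,202.4,2.9],"roll":-0.02,"gripper":120}]' 35 && python3 -m crank '[{"dp":[0,0,0],"roll":0,"gripper":240},{"dp":[0,0,0],"roll":0,"gripper":240},{"dp":[0,0,0],"roll":0,"gripper":240},{"dp":[0,0,0],"roll":0,"gripper":240},{"dp":[0,0,0],"roll":0,"gripper":240},{"dp":[0,0,0],"roll":0,"gripper":240},{"dp":[0,-40,0],"roll":0,"gripper":240},{"dp":[0,-80,0],"roll":0.1,"gripper":240},{"dp":[0,-80,0],"roll":0.208,"gripper":240},{"dp":[0,-80,0],"roll":0.208,"gripper":240}]' 35 && python3 -m crank '[{"dp":[0,0,0],"roll":0,"gripper":240},{"dp":[0,0,0],"roll":0,"gripper":240}]'
python3 - <<'E'
from h import *
P=eyes.capture('wrist');s,p,M=state();print(s['time_s'],p.round(2),M[:,0].round(3),M[:,2].round(3),s['grip_width'])
c=P['color'].astype(int)
m=(c[...,2]-c[...,0]>40)&(c[...,2]>60);m[:,:200]=0;m[:,345:]=0
print(axis(P,m,p[2]-19,28))
E
```

```text
time_s: 13.92
eef_pos: [520.8, 434.0, 30.0]
ee_rot: [0.703, -0.702, -0.084, 0.081]
force: [0.6, -0.2, 0.4]
grip_width: 0.532
time_s: 14.75
eef_pos: [520.7, 434.0, 110.7]
ee_rot: [0.708, -0.706, -0.009, 0.006]
force: [-0.1, 0.2, -1.5]
grip_width: 0.136
time_s: 14.92
eef_pos: [519.2, 433.1, 106.3]
ee_rot: [-0.707, 0.708, 0.009, -0.011]
force: [-0.5, 0.2, -0.3]
grip_width: 0.135
14.9667 [519.27 433.12 106.23] [ 1.     0.029 -0.003] [-0.029  1.    -0.001] 0.1401378869484288
{'n': 2691, 'butt': array([489.9, 431.9]), 'front': array([549.2, 433.3]), 'length': np.float64(59.3), 'yaw': 0.024, 'grip': array([517.8, 432.6])}
```

```bash
python3 -m crank '[{"dp":[-2,0,-40],"roll":0,"gripper":240},{"dp":[-4,0,-80],"roll":0,"gripper":240},{"dp":[-6,0,-120],"roll":0,"gripper":240},{"dp":[-8,0,-160],"roll":0,"gripper":240},{"dp":[-9,0,-200],"roll":0,"gripper":240},{"dp":[-11,0,-240],"roll":0,"gripper":240},{"dp":[-13,0,-280],"roll":0,"gripper":240},{"dp":[-15,0,-320],"roll":0,"gripper":240},{"dp":[-16,0,-350],"roll":0,"gripper":240},{"dp":[-16,0,-350],"roll":0,"gripper":240}]' && python3 -m crank '[{"dp":[-2,0,-40],"roll":0,"gripper":240},{"dp":[-4,0,-80],"roll":0,"gripper":240},{"dp":[-5,0,-115],"roll":0,"gripper":240},{"dp":[-5.1,0,-125],"roll":0,"gripper":240},{"dp":[-5.1,0,-125],"roll":0,"gripper":240},{"dp":[-5.1,0,-125],"roll":0,"gripper":240},{"dp":[-5.1,0,-125],"roll":0,"gripper":240}]'
python3 - <<'E'
from h import *
P=eyes.capture('wrist');s,p,M=state();print(s['time_s'],p.round(2),M[:,0].round(3),M[:,2].round(3),s['grip_width'])
c=P['color'].astype(int)
m=(c[...,2]-c[...,0]>40)&(c[...,2]>60);m[:,:200]=0;m[:,345:]=0
print(axis(P,m,p[2]-19,28))
save(P,'w9.png')
E
```

```text
time_s: 15.8
eef_pos: [512.8, 78.7, 107.2]
ee_rot: [-0.707, 0.707, 0.008, -0.009]
force: [0.5, -0.1, -0.1]
grip_width: 0.136
time_s: 16.38
eef_pos: [511.0, -40.5, 107.5]
ee_rot: [0.707, -0.707, -0.01, 0.01]
force: [-1.0, 0.2, -0.5]
grip_width: 0.137
16.4333 [511.09 -40.38 107.63] [ 1.     0.028 -0.001] [-0.028  1.     0.   ] 0.13386826748356462
{'n': 8882, 'butt': array([464.1, -43.8]), 'front': array([544.1, -39.8]), 'length': np.float64(80.1), 'yaw': 0.049, 'grip': array([492. , -42.4])}
```

View pics/w9.png

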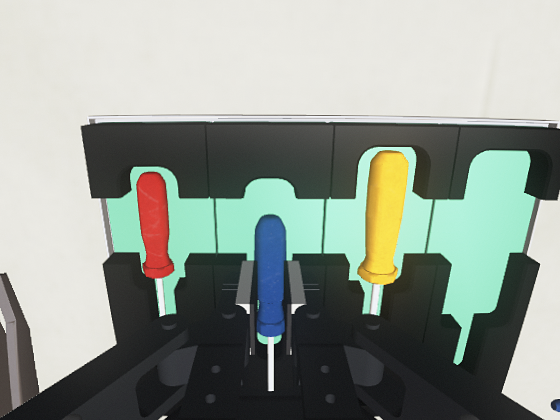

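Blue hangs centred over the short pocket, with its butt at (270,218) inside the outline. I'll lower it.

```bash
python3 -m crank '[{"dp":[1,25,-1.9],"roll":0,"gripper":240},{"dp":[1,50,-1.9],"roll":0,"gripper":240},{"dp":[1,63,-1.9],"roll":0,"gripper":240},{"dp":[1,68.5,-1.9],"roll":0,"gripper":240},{"dp":[1,68.5,-1.9],"roll":0,"gripper":240},{"dp":[1,68.5,-1.9],"roll":0,"gripper":135},{"dp":[1,68.5,-1.9],"roll":0,"gripper":135},{"dp":[1,68.5,-1.9],"roll":0,"gripper":135},{"dp":[1,68.5,-1.9],"roll":0,"gripper":135},{"dp":[1,50,-1.9],"roll":0,"gripper":135}]' && python3 -m crank '[{"dp":[0,-40,0],"roll":0,"gripper":135},{"dp":[0,-80,0],"roll":0,"gripper":135},{"dp":[0,-120,0],"roll":0,"gripper":135},{"dp":[0,-150,0],"roll":0,"gripper":135},{"dp":[0,-150,0],"roll":0,"gripper":135},{"dp":[0,-150,0],"roll":0,"gripper":135},{"dp":[0,-150,0],"roll":0,"gripper":135}]'
python3 - <<'E'
from h import *
P=eyes.capture('wrist');s,p,M=state();print(s['time_s'],p.round(2),M[:,0].round(3),M[:,2].round(3),s['grip_width'])
save(P,'w10.png')
E
```

```text
time_s: 17.27
eef_pos: [510.8, -43.0, 55.7]
ee_rot: [0.708, -0.706, -0.008, 0.011]
force: [-0.3, 1.1, 0.4]
grip_width: 0.467
time_s: 17.85
eef_pos: [511.9, -43.5, 206.9]
ee_rot: [0.707, -0.707, -0.009, 0.01]
force: [0.8, -0.8, -0.3]
grip_width: 0.472
17.9 [511.74 -43.51 206.51] [ 1.     0.026 -0.002] [-0.026  1.     0.001] 0.4664149572881432
```

View pics/w10.png

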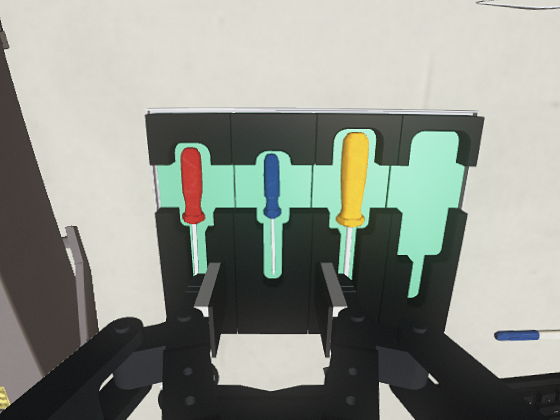

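Blue is home in the short pocket: handle at (271,185), tip at (272,276). Now the torque driver.

```bash
python3 -m crank '[{"dp":[-1,-20,40],"roll":0,"gripper":60},{"dp":[-3,-20,80],"roll":0,"gripper":60},{"dp":[-4,-20,120],"roll":0,"gripper":60},{"dp":[-6,-20,160],"roll":0,"gripper":60},{"dp":[-7,-20,200],"roll":0,"gripper":60},{"dp":[-9,-20,240],"roll":0,"gripper":60},{"dp":[-10,-20,280],"roll":0,"gripper":60},{"dp":[-12,-20,320],"roll":0,"gripper":60},{"dp":[-13,-20,360],"roll":0,"gripper":60},{"dp":[-14.7,-20,396],"roll":0,"gripper":60}]' && python3 -m crank '[{"dp":[0,0,0],"roll":-0.04,"gripper":60},{"dp":[0,0,0],"roll":-0.04,"gripper":60},{"dp":[0,0,0],"roll":-0.04,"gripper":60},{"dp":[0,0,0],"roll":-0.04,"gripper":60}]'
python3 - <<'E'
from h import *
P=eyes.capture('wrist');s,p,M=state();print(s['time_s'],p.round(2),M[:,0].round(3),M[:,2].round(3),s['grip_width'])
for n,z in (('torque_handle',16.5),):
  for r in models.spot_point(P,n)[:1]: print(n,r, ray(P,r['centre'],z))
save(P,'w11.png')
E
```

```text
time_s: 18.73
eef_pos: [486.2, 354.0, 226.0]
ee_rot: [-0.707, 0.707, 0.009, -0.01]
force: [0.4, -0.1, -0.1]
grip_width: 0.764
time_s: 19.07
eef_pos: [487.3, 350.8, 227.1]
ee_rot: [-0.706, 0.707, 0.022, -0.023]
force: [-0.0, -0.0, -0.4]
grip_width: 0.765
19.1167 [487.45 350.73 227.45] [ 0.998  0.064 -0.001] [-0.064  0.998 -0.   ] 0.7667621528247085
torque_handle {'centre': [271.0, 183.4], 'confidence': 0.69} [489.98704536 350.90861506  16.5       ]
```

View pics/w11.png

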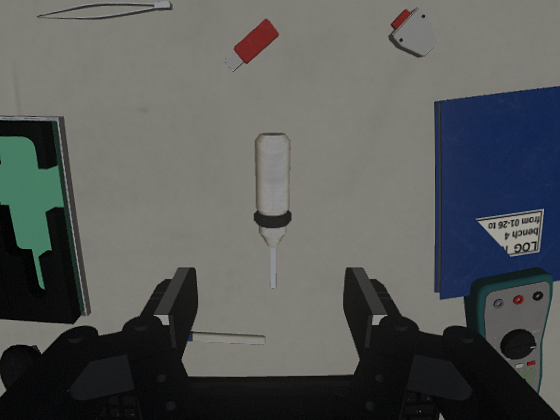

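Torque driver stands at butt (273,133), tip (273,289), nearly aligned with the jaws.

```bash
python3 - <<'E'
from h import *
P=eyes.capture('wrist')
A=ray(P,(273,289),16.5);B=ray(P,(273,133.5),16.5);Bt=ray(P,(273,133.5),25);u=(A-B)/np.linalg.norm(A-B);print(A,B,Bt,np.linalg.norm(A-B),np.arctan2(u[1],u[0]),B+46*u,A-116*u)
E
```

```text
[607.97282321 360.73222877  16.5       ] [442.35622371 349.75932677  16.5       ] [441.44682879 349.62960023  25.        ] 165.97970541639506 0.06615815238780515 [488.2555917  352.80038224  16.5       ] [492.2265909  353.06348018  16.5       ]
```

```bash
python3 -m crank '[{"dp":[2.1,40,1.7],"roll":0,"gripper":60},{"dp":[2.1,80,1.7],"roll":0,"gripper":60},{"dp":[2.1,120,1.7],"roll":0,"gripper":60},{"dp":[2.1,160,1.7],"roll":0,"gripper":60},{"dp":[2.1,185,1.7],"roll":0,"gripper":60},{"dp":[2.1,197,1.7],"roll":0,"gripper":60},{"dp":[2.1,201,1.7],"roll":0,"gripper":60},{"dp":[2.1,201,1.7],"roll":0,"gripper":60},{"dp":[2.1,201,1.7],"roll":0,"gripper":60}]' 60 && python3 -m crank '[{"dp":[0,0,0],"roll":0,"gripper":220},{"dp":[0,0,0],"roll":0,"gripper":220},{"dp":[0,0,0],"roll":0,"gripper":220},{"dp":[0,0,0],"roll":0,"gripper":220},{"dp":[0,0,0],"roll":0,"gripper":220},{"dp":[0,-40,0],"roll":0,"gripper":220},{"dp":[0,-80,0],"roll":0,"gripper":220},{"dp":[0,-90,0],"roll":0.04,"gripper":220},{"dp":[0,-90,0],"roll":0.04,"gripper":220},{"dp":[0,-90,0],"roll":0.04,"gripper":220}]' 60
python3 - <<'E'
from h import *
P=eyes.capture('wrist');s,p,M=state();print(s['time_s'],p.round(2),M[:,0].round(3),M[:,2].round(3),s['grip_width'],s['force'])
E
```

```text
time_s: 19.97
eef_pos: [490.2, 353.9, 28.7]
ee_rot: [0.707, -0.706, -0.024, 0.022]
force: [-0.4, 0.4, 0.7]
grip_width: 0.764
time_s: 20.8
eef_pos: [488.9, 353.5, 116.6]
ee_rot: [-0.707, 0.707, 0.01, -0.01]
force: [-1.0, -0.2, -3.9]
grip_width: 0.356
20.85 [488.43 353.2  115.45] [ 1.     0.027 -0.002] [-0.027  1.    -0.001] 0.3578985237537134 [ 0.59838764  0.11540655 -2.49549172]
```

```bash
python3 -m crank '[{"dp":[2,0,-40],"roll":0,"gripper":220},{"dp":[4,0,-80],"roll":0,"gripper":220},{"dp":[6,0,-120],"roll":0,"gripper":220},{"dp":[8,0,-160],"roll":0,"gripper":220},{"dp":[10,0,-200],"roll":0,"gripper":220},{"dp":[12,0,-235],"roll":0,"gripper":220},{"dp":[12.1,0,-251],"roll":0,"gripper":220},{"dp":[12.1,0,-251],"roll":0,"gripper":220},{"dp":[12.1,0,-251],"roll":0,"gripper":220},{"dp":[12.1,0,-251],"roll":0,"gripper":220}]'
python3 - <<'E'
from h import *
P=eyes.capture('wrist');s,p,M=state();print(s['time_s'],p.round(2),M[:,0].round(3),M[:,2].round(3),s['grip_width'])
for r in models.spot_point(P,'torque_handle')[:1]: print(r, ray(P,r['centre'],p[2]-10))
save(P,'w12.png')
E
```

```text
time_s: 21.68
eef_pos: [507.2, 103.6, 115.8]
ee_rot: [0.707, -0.707, -0.009, 0.01]
force: [0.5, 0.3, -1.8]
grip_width: 0.352
21.7333 [507.38 103.91 116.1 ] [ 1.     0.028 -0.002] [-0.028  1.     0.   ] 0.3568950783274373
{'centre': [271.6, 287.1], 'confidence': 0.79} [505.02915752 103.31021802 106.10354267]
```

View pics/w12.png

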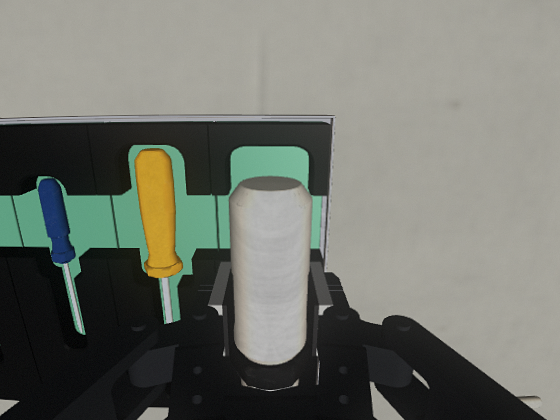

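Torque driver hangs centred over the wide pocket (barrel 231–311, pocket about 230–309). I'll lower it and open only a little, because the tray's side wall is next to the finger.

```bash
python3 -m crank '[{"dp":[1,25,-1.2],"roll":0,"gripper":220},{"dp":[1,50,-1.2],"roll":0,"gripper":220},{"dp":[1,65,-1.2],"roll":0,"gripper":220},{"dp":[1,75,-1.2],"roll":0,"gripper":220},{"dp":[1,78.5,-1.2],"roll":0,"gripper":220},{"dp":[1,78.5,-1.2],"roll":0,"gripper":220}]' && python3 -m crank '[{"dp":[0,0,0],"roll":0,"gripper":140},{"dp":[0,0,0],"roll":0,"gripper":140},{"dp":[0,0,0],"roll":0,"gripper":140},{"dp":[0,-15,0],"roll":0,"gripper":140},{"dp":[0,-50,0],"roll":0,"gripper":140},{"dp":[0,-90,0],"roll":0,"gripper":140},{"dp":[0,-130,0],"roll":0,"gripper":140},{"dp":[0,-165,0],"roll":0,"gripper":140},{"dp":[0,-165,0],"roll":0,"gripper":140},{"dp":[0,-165,0],"roll":0,"gripper":140}]'
python3 - <<'E'
from h import *
P=eyes.capture('wrist');s,p,M=state();print(s['time_s'],p.round(2),s['grip_width'])
save(P,'w13.png')
E
```

```text
time_s: 22.28
eef_pos: [508.3, 102.7, 39.3]
ee_rot: [0.707, -0.707, -0.009, 0.01]
force: [-5.8, 0.8, 7.2]
grip_width: 0.359
time_s: 23.12
eef_pos: [509.6, 101.9, 205.1]
ee_rot: [-0.707, 0.707, 0.011, -0.008]
force: [0.4, 0.4, -0.6]
grip_width: 0.452
23.1667 [508.87 101.88 203.38] 0.4480869903634517
```

View pics/w13.png

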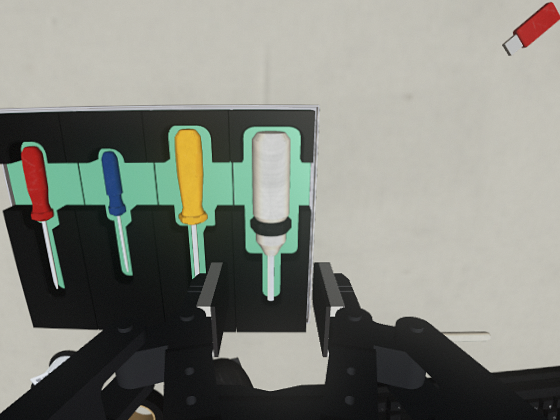

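```bash
python3 - <<'E'
from h import *
P=eyes.capture('wrist');save(P,'w14.png')
a=P['color'][110:320,225:325,::-1];cv2.imwrite('pics/w14c.png',cv2.resize(a,None,fx=2.8,fy=2.8,interpolation=cv2.INTER_CUBIC))
for n,uv in(('tip',(270,300)),('butt',(272,132)),('ring',(270,228)),('slotend',(270,297))):
    for z in (11,27.5,35): print(n,z,ray(P,uv,z).round(1))
S=eyes.capture('side');T=eyes.capture('top')
a=S['color'][130:230,215:345,::-1];b=T['color'][145:255,285:415,::-1]
f=lambda x:cv2.resize(x,(390,330),interpolation=cv2.INTER_CUBIC)
cv2.imwrite('pics/st.png',np.hstack([f(a),f(b)]))
for r in models.spot_point(P,'torque_handle')[:1]: print(r,ray(P,r['centre'],27.5))
E
```

```text
tip 11 [631.7 104.2  11. ]
tip 27.5 [621.  103.9  27.5]
tip 35 [616.1 103.7  35. ]
butt 11 [460.6 101.5  11. ]
butt 27.5 [458.9 101.4  27.5]
butt 35 [458.1 101.3  35. ]
ring 11 [551.5 102.1  11. ]
ring 27.5 [545.  101.9  27.5]
ring 35 [542.  101.8  35. ]
slotend 11 [628.1 104.1  11. ]
slotend 27.5 [617.6 103.8  27.5]
slotend 35 [612.8 103.7  35. ]
{'centre': [272.0, 188.6], 'confidence': 0.8} [507.85167071 102.71658006  27.5       ]
```

View pics/w14c.png

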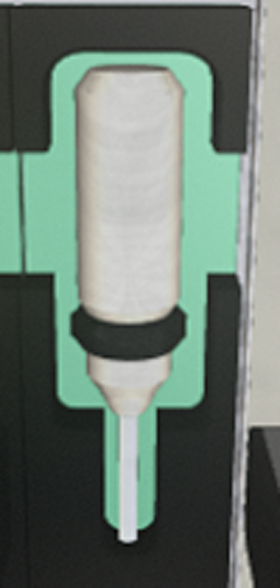

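The crop shows the barrel inside the wide part. The bit tip unprojects to x=621 at axis height, which gives a length of 162 mm, so it lies flat and short of the slot end (629). I'll do a last numeric check of all the things and hand in.

```bash
python3 - <<'E'
from h import *
Z=dict(yellow_handle=23,red_handle=20.5,blue_handle=18.5,torque_handle=27.5,usb_mid=4,pen_mid=6)
for c in('wrist','side'):
    P=eyes.capture(c)
    for n,z in Z.items():
        for r in models.spot_point(P,n)[:1]: print(c,n,round(r['confidence'],2),ray(P,r['centre'],z).round(1))
print(ctrl.sense()['time_s'],ctrl.finish_job())
E
```

```text
wrist yellow_handle 0.74 [507.1  31.9  23. ]
wrist red_handle 0.87 [ 511.9 -114.7   20.5]
wrist blue_handle 0.7 [511.6 -44.3  18.5]
wrist torque_handle 0.85 [507.8 101.7  27.5]
wrist usb_mid 0.72 [365.9 325.8   4. ]
side yellow_handle 0.76 [503.6  36.2  23. ]
side red_handle 0.47 [ 520.  -112.9   20.5]
side blue_handle 0.47 [503.9 -51.6  18.5]
side torque_handle 0.87 [511.5 102.6  27.5]
side usb_mid 0.48 [363.8 330.    4. ]
side pen_mid 0.8 [685.5 297.6   6. ]
the job is handed in; nothing more can be done
24.0667 None
```

All four tools are now in their own pockets, and the job is handed in at 24.1 s of the 96 s allowed. I moved red first, from the long pocket into the medium one. Then came yellow into the long pocket, blue into the short one and the torque driver into the wide one.

- **Fit:** the wrist pictures show each handle in the wide part and each shank in its slot. In the wrist camera, every tool's grip point is within about 2 mm of where it should be.
- **Torque driver:** lowering it gave a small contact reading (about 6 N sideways and 7 N up). A close-up then showed it lying flat, with the bit tip about 8 mm short of the slot end.
- **USB stick and pen:** both still read within a few millimetres of their starting positions.
- **Disagreement:** the side camera put the tools up to about 9 mm from the wrist readings, with low confidence for red and blue. I trusted the nearer wrist view.
- **Not checked:** a last combined side and top picture could not be viewed because I had reached the viewing limit.

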